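# Refit the fume extractor's pre-filter and latch its drawer

### The arm

A 6-joint arm with a two-finger parallel gripper is mounted at the origin on the work surface. World frame = base frame: x ahead of the robot, y to its left, z up, the work surface at z = 0. Lengths are in m, angles in rad, forces in N, time in s.
With the tool pointing down it reaches from about 0.275 to 0.75 m from the base axis. Payload 10.2 kg.
Tool frame: the origin (TCP) lies at the very end of the fingers, on their centre line; the grasp point (between the pads) lies env.grip_point_offset behind it (env.grip_point_offset is the distance from the TCP to the grasp point, in m); x points along the fingers, y is the direction in which the jaws open and shut, and the axes are right-handed (so a half turn about x gives the same grasp; the last joint's range is limited). The gripper opens to 88 mm and grips with 3 to 60 N. Pads are 18 mm wide; open, the fingers measure 123 mm over their backs; the gripper's body (75 mm by 187 mm) begins 45 mm behind the grasp point.
Start: joints at [-1.527, 0.313, 1.498, -0, 1.331, -0.223], TCP at [0.138, -0.506, 0.239] pointing down, gripper open.
Joint ranges: [-2.94, 2.94], [-0.97, 2.17], [0.19, 2.56], [-1.23, 4.37], [0.02, 3.11], [-2.88, 2.88]. Speed limits (rad/s): [2.39, 2.39, 3.01, 3.14, 3.14, 3.14].

### API

Orientations are given as a unit quaternion [x, y, z, w].
In Python, from bench import env gives the robot as it stands.
- The arm moves only by the shell command python3 -m jog 'ROWS'. ROWS is text: rows parted by semicolons, each of 7 numbers parted by spaces: the shift along the tool's x, y, z in mm, then the turn, a rotation vector about the tool's x, y, z in degrees, then the finger opening in mm, from 0 to 88.1. A call has 1 to 5 rows; each row shifts and turns the commanded pose from where the row before left it, along the tool's axes as they then stand; what a row does not reach is not made up. A row lasts 1/12 s, in which the tool goes at most 41.7 mm and 7.16 degrees, less where a joint would pass 70% of its speed; a pose out of reach is approached as far as the arm can. A call is refused whole if a number of a shift passes 41.7 or a number of a turn 7.16, either way. A call with a gripper value outside its range is refused whole. The fingers move at their own pace and stop on an object; the grip force is fixed at half the most. Time passes only in rows, so rows that do not move let the fingers close. It gives the time, the measured TCP pose, the force and the opening at its end, in the units of the state.
- env.observe(): the state, without advancing time (a new reading comes with each control period).
- env.capture(name): name is "scene" or "top" or "wrist"; returns a dict with "frame" (480x640x3 uint8, blue, green, red), "z_map" (480x640 float32, m along the optical axis (not along the pixel's ray), 0 where there is no reading), "vfov" (degrees; the focal length in pixels is half the picture's height over the tangent of half this angle, whatever the lens; pixels are square), "cx", "cy" (the principal point, pixels), "rvec" (rotation vector, rad) and "tvec" (3), from world to camera coordinates, as OpenCV has them; the wrist camera has in their place "T_tool_cam" (4x4, takes a point from camera to tool coordinates, whose origin is the TCP and whose axes are the tool frame's). Camera axes: x right, y down, z forward; pixel columns grow to the right and rows downward; lengths in m; the calibration is good to about 2 mm. A picture is of the moment at which its call begins: read the wrist's pose just before it.
- env.hand_in(): hands the job in, once; it reports no verdict.
Trained networks look in the newest picture that a camera, given by its name, has taken for a name from the list of things; names that differ only in an ending like _2 or _b are one class to them, and where a whole thing is asked for, a point or a joint stands for the part that bears it (a point fixed in the world has none). Each returns a list of dicts, best first, with "conf" (0 to 1); they miss things now and then, are a little off and sometimes report something else, mostly with a low value. They report only what shows in the picture. A call takes as long as a camera call. They do not tell look-alikes from the thing itself.
- env.recognise(camera, target): "pixel" ([row, column] in pixels, amid what is visible of it).
- env.regions_of(camera, target): "region" (480x640 bool, what is visible of it) and "pixel" ([row, column] in pixels, amid what is visible of it).
The state is a dict: "clock": time; "qpos": joint angles; "qd": joint speeds; "tau": joint torques, N m; "ee_pos": TCP position; "tool_rot": TCP orientation; "wrist_force": force on the tool from outside, world axes, zero at the start; "moment": the same for the moment, N m; "gripper_width": finger opening in m.
Only numpy, scipy, OpenCV 4.12 (cv2) and the standard library are available. Lean on these libraries where they do the work, as an engineer would, in place of code of your own. Each camera call takes 0.05 s, during which the arm holds its last target.

### The job

Refit the pre-filter of the fume extractor beside the laser marker: pick up the pleated filter cassette with the bridge handle, set it down (do not drop it) flat in the extractor's open drawer with the handle up, and let go. Then push the drawer fully home, flush with the cabinet face, and swing the hook latch down until it rests fully home over the stud on the drawer front. Leave the other things on the bench and on the extractor where they are.

Things in the scene. Friction and masses are not known exactly. Their poses are not given: they have to be found in the camera images.
- extractor: Grey bench fume extractor, fixed, 300 deep (its x) x 260 wide (y) x 250 mm high. Origin: centre of its underside; x to its back, y to its left, z up; the flat front face is at x = -150 mm and looks roughly to the robot's right (yaw varies). The filter drawer's front, 190 mm wide, spans heights 168 to 236 mm. Front half of the top is bare; a duct collar (96 mm wide, 40 high) stands at x = +60.
- filter_drawer (a joint): How far the drawer is open, m: 0 = fully home, front flush with the cabinet face (firm stop); 0.17 = fully out. It slides along the extractor's x with about 1.5 N friction and stays where left. The closed hook latch bars it.
- drawer_seat (a point): Centre of the drawer's inner floor (172 mm above the bench); moves with the drawer, axes as the extractor's. The tray inside is 122 (x) x 162 mm (y); side and back walls rise 30 mm above the floor, the 14 mm thick front panel 64 mm, its inner side 61 mm in front of this point. The cabinet's opening clears 66 mm above the floor.
- drawer_handle (a point): Centre of the black bar handle on the drawer front, 205 mm above the bench, 45 below the extractor's top: a round bar 12 mm thick, 64 long along the extractor's y, 35 in front of the drawer front, on two posts, centred at the extractor's y = -45. Axes as the extractor's.
- drawer_stud (a point): Headed steel stud (shaft 8, head 14 mm) on the drawer front, the latch's catch: extractor's y = +52, 213 mm above the bench; moves with the drawer.
- hook_latch (a joint): Angle of the flat steel hook latch, rad: 0 = closed, level across the drawer front, notch over the stud, on a firm stop; grows as the hook swings up and then outwards, away from the drawer (1.57 upright, 2.2 the outer stop). The pivot is stiff (0.06 N m, under 1 N at the tab): the hook stays where left and must be pushed all the way.
- latch_pivot (a point): Pivot of the hook on the cabinet's front, at (-157, +113, 215) mm in the extractor's frame. The hook swings parallel to the front face about the extractor's x: at angle a it reaches 94 mm from the pivot towards (y = -cos a, z = +sin a). Bar 4 mm thick (x), 16 high.
- latch_tab (a point): Middle of the outer side of the finger tab at the hook's free end, where one pushes it closed: a plate 30 (x, out from the face) x 20 (along the hook) x 4 mm. The point is 84 mm along the hook from the pivot, 10.5 off its centre line (uppermost when closed), 22 in front of the face. Turns with the hook; closed: y = +29, 225.5 mm above the bench.
- filter_handle (a point): Centre of the bridge handle bar of the loose pre-filter cassette (about 220 g, black frame, white pleats, lying handle up). Bar 12 thick (x), 70 long (y), 14 mm high, over the middle, its centre 41 mm above the underside; open below down to the frame top at 18 mm. Frame 110 (x) x 150 (y) x 18 mm; fits the tray with its long side along the extractor's y, either way round.
- blank_plate: Bystander (sizes in mm): loose flat aluminium blank, 100 (x) x 130 (y) x 8, no handle. Origin at the centre of its underside. It and the filter cassette may swap places.
- cleaner_bottle: Bystander (sizes in mm): white bottle, 54 across, 145 high. Origin at the centre of its underside.
- lens_barrel: Bystander (sizes in mm): dark turned lens barrel, 50 across, 66 high, upright. Origin at the centre of its underside.
- hex_key_long: Bystander (sizes in mm): L-shaped hex key, 110 x 32, 6 thick. Origin below the middle of its long leg (along x).
- hex_key_short: Bystander (sizes in mm): L-shaped hex key, 75 x 24, 5 thick. Origin below the middle of its long leg (along x).
- screwdriver: Bystander (sizes in mm): screwdriver, 170 long along x, lying on the bench below the open drawer.
- lens_box: Bystander (sizes in mm): small cardboard box, 50 x 70 x 30, on the rear of the extractor's top. Origin at the centre of its underside.
Not all that is in view belongs to the job. Of the things like the part that bears filter_handle, leave any that is orange; of the rest the larger one is meant.

How it is judged:
By the outcome, as a careful person would: the job done as asked, in the order asked, and still so for the second after the job is handed in, with the robot touching nothing.
It also fails if it takes over 67 s, if anything falls off the work surface, if the arm or the gripper's body presses on something with over 40 N, if the wrist force passes 120 N, or if a joint passes its speed limit or range.

## Working session

There is one attempt and no reset: what is moved stays moved. The work goes in short steps, Python scripts to look and compute and a shell command to move; the robot and the scene stay as the last step left them, time stands still between calls to the robot, and variables do not carry over. Pictures are saved under pics/ and viewed, and the job is handed in when it is done.

```bash
ls; mkdir -p pics
cat > h.py <<'E'
import numpy as np,cv2
from bench import env
from scipy.spatial.transform import Rotation as R
def cap(n):
    s=env.observe(); c=env.capture(n)
    f=240/np.tan(np.radians(c['vfov'])/2); c['f']=f
    if n=='wrist':
        T=np.eye(4);T[:3,:3]=R.from_quat(s['tool_rot']).as_matrix();T[:3,3]=s['ee_pos']
        c['W']=T@np.array(c['T_tool_cam'])
    else:
        M=np.eye(4);M[:3,:3]=cv2.Rodrigues(np.array(c['rvec'],float))[0];M[:3,3]=np.ravel(c['tvec']);c['W']=np.linalg.inv(M)
    return c
def cloud(c):
    v,u=np.mgrid[0:480,0:640];z=c['z_map'];
    p=np.stack([(u-c['cx'])/c['f']*z,(v-c['cy'])/c['f']*z,z],-1)
    return p@c['W'][:3,:3].T+c['W'][:3,3]
def proj(c,P):
    Q=(np.atleast_2d(P)-c['W'][:3,3])@c['W'][:3,:3]
    return np.c_[Q[:,1]/Q[:,2]*c['f']+c['cy'],Q[:,0]/Q[:,2]*c['f']+c['cx']]
E
python3 - <<'E'
from h import *
import pickle
for n in('scene','top','wrist'):
    c=cap(n);cv2.imwrite(f'pics/{n}0.png',c['frame']);pickle.dump(c,open(n+'0.pkl','wb'))
    print(n,c['W'][:3,3],c['f'])
    P=cloud(c)
    for t in('filter_handle','blank_plate','extractor','drawer_handle','latch_tab','drawer_stud','latch_pivot','drawer_seat'):
        for r in env.recognise(n,t)[:3]:
            a,b=[int(x) for x in r['pixel']];print(' ',t,r['pixel'],round(r['conf'],2),P[a,b].round(3))
print(env.observe(),env.grip_point_offset)
E
```

```text
pics
scene [1.08408125 0.28237008 1.07608065] 482.73862290586396
  filter_handle [238.4, 258.8] 0.93 [ 0.611 -0.275  0.038]
  filter_handle [211.8, 200.4] 0.82 [ 0.64  -0.457  0.038]
  filter_handle [168.4, 229.2] 0.71 [ 0.463 -0.523  0.013]
  blank_plate [205.0, 304.4] 0.83 [ 0.432 -0.265  0.003]
  blank_plate [230.0, 431.3] 0.53 [0.506 0.124 0.296]
  blank_plate [288.3, 232.8] 0.49 [ 0.77  -0.213  0.067]
  extractor [334.3, 430.7] 0.85 [0.677 0.23  0.249]
  drawer_handle [271.4, 354.0] 0.69 [0.611 0.02  0.17 ]
  latch_tab [225.8, 429.4] 0.78 [0.496 0.114 0.295]
  drawer_stud [271.9, 355.4] 0.77 [0.608 0.021 0.168]
  latch_pivot [336.5, 428.6] 0.96 [0.683 0.23  0.251]
  latch_pivot [270.5, 353.6] 0.56 [0.611 0.017 0.173]
  latch_pivot [315.2, 259.7] 0.52 [ 0.795 -0.101  0.104]
  drawer_seat [269.9, 354.7] 0.73 [0.606 0.017 0.169]
top [ 0.43867842 -0.06295093  1.32956358] 507.24762978328295
  filter_handle [287.1, 495.0] 0.93 [ 0.461 -0.512  0.012]
  filter_handle [231.8, 410.6] 0.92 [ 0.598 -0.286  0.042]
  filter_handle [222.7, 482.6] 0.81 [ 0.629 -0.479  0.015]
  blank_plate [295.
[... 490 characters left out ...]
48970069  0.38417028] 377.9778024000979
{'clock': 1.35, 'qpos': array([-1.52736360e+00,  3.12930073e-01,  1.49767010e+00, -1.12598940e-06,
        1.33099272e+00, -2.23400820e-01]), 'qd': array([ 0.00232975, -0.00110314, -0.00083931, -0.00163154,  0.00116416,
        0.00166503]), 'tau': array([ 7.29914859e-05, -4.02110124e+01, -2.52416807e+01,  6.94869133e-02,
        3.19162617e-02, -8.82191983e-06]), 'ee_pos': array([ 0.1384196 , -0.50644426,  0.23871605]), 'tool_rot': array([-0.70082246, -0.09406049,  0.70082321, -0.09406025]), 'wrist_force': array([-0.90782814, -0.09974606,  0.71152018]), 'moment': array([0.01026316, 0.06005028, 0.0244411 ]), 'gripper_width': 0.08827617149052791} 0.0187
```

View pics/scene0.png

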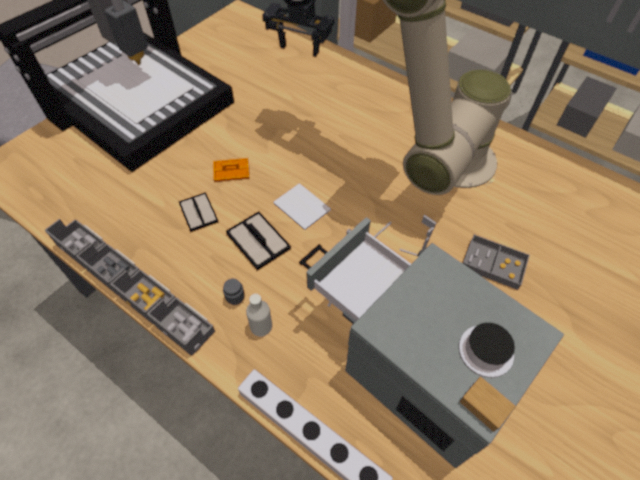

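View pics/top0.png

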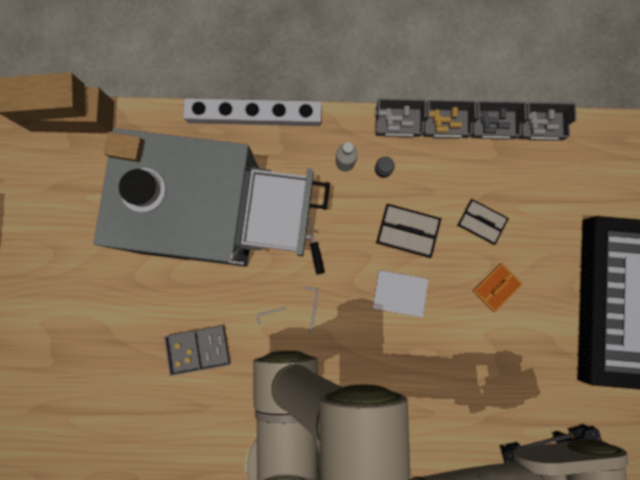

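The scene picture shows three cassettes. The one at (238,259) is white and larger, the one at (212,200) is white and smaller, and the one at (168,230) is orange. The larger white one fits. In the top picture they are at (230,409), (221,483) and (287,496). I'll confirm with a crop and fit the poses.

Run:
```python
from h import *
import pickle
for n in('top','scene'):
    c=pickle.load(open(n+'0.pkl','rb'));P=cloud(c)
    # extractor top
    m=(abs(P[...,2]-.25)<.006)&(P[...,1]>-.1)&(P[...,0]>.3)&(P[...,0]<1)&(P[...,1]<.5)
    m=cv2.morphologyEx(m.astype(np.uint8),cv2.MORPH_OPEN,np.ones((5,5)))
    k,l,s,_=cv2.connectedComponentsWithStats(m);i=1+np.argmax(s[1:,4])
    q=P[l==i]; r=cv2.minAreaRect((q[:,:2]*1000).astype(np.float32));print(n,'extr',r,q[:,2].mean())
    print(cv2.boxPoints(r))
    # cassette
    m=(P[...,2]>.009)&(P[...,2]<.06)&(np.hypot(P[...,0]-.6,P[...,1]+.28)<.105)
    k,l,s,_=cv2.connectedComponentsWithStats(m.astype(np.uint8));i=1+np.argmax(s[1:,4])
    q=P[l==i]; r=cv2.minAreaRect((q[:,:2]*1000).astype(np.float32));print('cass',r,s[i])
    h=q[q[:,2]>.036];r=cv2.minAreaRect((h[:,:2]*1000).astype(np.float32));print('bar',r,len(h),h.mean(0),h[:,2].max())
    # tray floor
    m=(abs(P[...,2]-.172)<.006)&(np.hypot(P[...,0]-.62,P[...,1]-.04)<.13)
    k,l,s,_=cv2.connectedComponentsWithStats(m.astype(np.uint8));i=1+np.argmax(s[1:,4])
    q=P[l==i]; r=cv2.minAreaRect((q[:,:2]*1000).astype(np.float32));print('floor',r,q.mean(0))
t=cv2.imread('pics/top0.png')[140:330,360:530];cv2.imwrite('pics/a.png',cv2.resize(t,None,fx=3,fy=3,interpolation=2))
t=cv2.imread('pics/top0.png')[110:290,210:350];s=cv2.imread('pics/scene0.png')[200:350,280:480]
a=cv2.resize(t,(460,590),interpolation=2);cv2.imwrite('pics/b.png',a);cv2.imwrite('pics/c.png',cv2.resize(s,(800,600),interpolation=2))
```

```text
top extr ((641.9425048828125, 267.2132873535156), (300.51983642578125, 261.0901184082031), 84.29930114746094) 0.2515634849614478
[[497.1175  130.66379]
 [756.9163  104.72922]
 [786.7675  403.7628 ]
 [526.9687  429.69736]]
cass ((603.85595703125, -286.0631103515625), (151.24942016601562, 110.9731674194336), 75.99066162109375) [ 375  203   67   55 2423]
bar ((603.5494995117188, -285.34088134765625), (68.98175811767578, 12.140605926513672), 75.92061614990234) 142 [ 0.60311014 -0.28472933  0.04836421] 0.054394714746650585
floor ((621.3302612304688, 48.6737060546875), (119.3407211303711, 160.70301818847656), 84.41912078857422) [0.62063401 0.04857817 0.17345691]
scene extr ((640.1182861328125, 267.1651611328125), (299.900390625, 262.2989196777344), 84.29346466064453) 0.24948000907200463
[[494.70874  130.9987  ]
 [755.70776  104.917465]
 [785.52783  403.3316  ]
 [524.5288   429.41284 ]]
cass ((603.29248046875, -286.04217529296875), (153.56582641601562, 111.80166625976562), 75.46468353271484) [ 226  211   66   59 1967]
bar ((603.526123046875, -285.339111328125), (70.71082305908203, 13.2599515914917), 75.20970153808594) 124 [ 0.60463434 -0.28384795  0.04592311] 0.05339525258748501
floor ((610.45458984375, 42.15690612792969), (116.42473602294922, 152.8513641357422), 84.5295181274414) [0.61184173 0.04264261 0.17164578]
```

View pics/a.png

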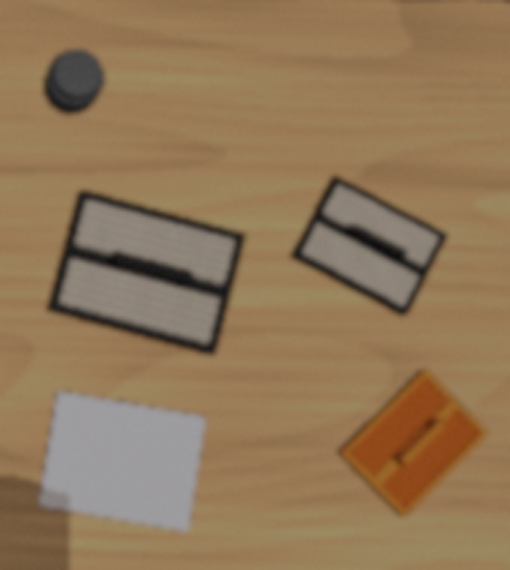

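View pics/b.png

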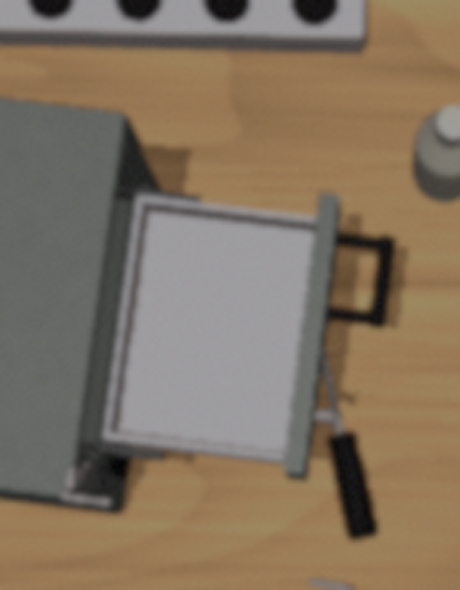

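View pics/c.png

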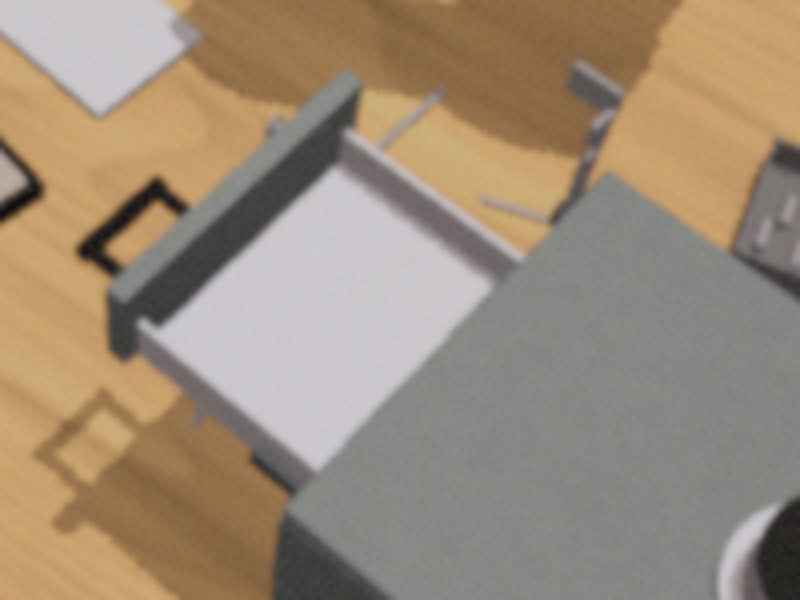

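```bash
cat >> h.py <<'E'
EC=np.array([.641,.2672]);EY=np.radians(84.3)
xe=np.array([np.cos(EY),np.sin(EY)]);ye=np.array([-np.sin(EY),np.cos(EY)])
def w2e(P):
    P=np.asarray(P);d=P[...,:2]-EC;return np.stack([d@xe,d@ye,P[...,2]],-1)
def e2w(x,y,z): return np.r_[EC+x*xe+y*ye,z]
def go(p,yaw=None):
    """tool-down target TCP p, jaw yaw deg -> shift (tool mm), turn about tool x deg"""
    s=env.observe();M=R.from_quat(s['tool_rot']).as_matrix()
    d=M.T@(np.asarray(p)-s['ee_pos'])*1000
    y=np.degrees(np.arctan2(M[1,1],M[0,1]))
    print('shift',d.round(1),'jaw yaw',y.round(2),'turn x',None if yaw is None else -((yaw-y+180)%360-180), 'tilt',M[:,0].round(4))
E
python3 - <<'E'
from h import *
import pickle
s=env.observe();print(R.from_quat(s['tool_rot']).as_matrix().round(4))
go([.6035,-.2853,.12],165.5);go([.6035,-.2853,.12],-14.5)
for n in('top','scene'):
    c=pickle.load(open(n+'0.pkl','rb'));P=cloud(c);E=w2e(P)
    m=(E[...,0]<-.152)&(E[...,0]>-.2)&(E[...,1]>.02)&(E[...,1]<.2)&(E[...,2]>.215)&(E[...,2]<.34)
    q=E[m];o=np.argsort(q[:,2]);print(n,len(q));print((q[o][::max(1,len(q)//25)]*1000).round(0))
    # drawer front panel top
    m=(abs(E[...,2]-.236)<.006)&(E[...,0]<-.2)&(E[...,0]>-.34)&(abs(E[...,1])<.11)
    q=E[m];print('panel',len(q),np.percentile(q,[3,50,97],axis=0).round(4))
    m=(abs(E[...,2]-.205)<.012)&(E[...,0]<-.31)&(E[...,0]>-.37)&(abs(E[...,1]+.04)<.06)
    q=E[m];print('handle',len(q),np.percentile(q,[3,50,97],axis=0).round(4))
E
```

```text
[[-0.      0.2637 -0.9646]
 [ 0.     -0.9646 -0.2637]
 [-1.     -0.      0.    ]]
shift [ 118.7  -90.7 -506.9] jaw yaw -74.71 turn x 119.7884511784265 tilt [-0.  0. -1.]
shift [ 118.7  -90.7 -506.9] jaw yaw -74.71 turn x -60.21154882157347 tilt [-0.  0. -1.]
top 130
[[-160.  105.  215.]
 [-163.  118.  219.]
 [-154.  102.  220.]
 [-162.  110.  224.]
 [-158.  108.  224.]
 [-158.  120.  230.]
 [-158.  123.  241.]
 [-157.  108.  248.]
 [-159.  110.  254.]
 [-159.  115.  263.]
 [-158.  118.  270.]
 [-159.  122.  272.]
 [-158.  109.  286.]
 [-158.  118.  291.]
 [-158.  120.  293.]
 [-155.  120.  297.]
 [-156.  112.  299.]
 [-156.  110.  300.]
 [-157.  127.  300.]
 [-158.  118.  302.]
 [-158.  129.  306.]
 [-175.  131.  308.]
 [-161.  133.  309.]
 [-167.  130.  309.]
 [-155.  129.  310.]
 [-160.  133.  311.]]
panel 555 [[-0.2967 -0.0888  0.2333]
 [-0.29    0.0015  0.2372]
 [-0.2833  0.0889  0.2408]]
handle 211 [[-0.337  -0.075   0.2055]
 [-0.3293 -0.0447  0.2111]
 [-0.3116 -0.0145  0.2154]]
scene 224
[[-162.  108.  216.]
 [-158.  107.  225.]
 [-156.  123.  232.]
 [-155.  121.  238.]
 [-155.  115.  245.]
 [-157.  109.  250.]
 [-158.  111.  258.]
 [-155.  110.  262.]
 [-157.  117.  268.]
 [-156.  125.  271.]
 [-156.  123.  279.]
 [-155.  119.  288.]
 [-165.  129.  289.]
 [-171.  129.  291.]
 [-173.  128.  293.]
 [-155.  117.  294.]
 [-166.  129.  295.]
 [-169.  129.  296.]
 [-156.  117.  296.]
 [-159.  127.  297.]
 [-158.  116.  298.]
 [-171.  130.  300.]
 [-184.  130.  301.]
 [-158.  129.  303.]
 [-183.  131.  305.]
 [-157.  129.  306.]
 [-162.  132.  307.]
 [-163.  133.  308.]]
panel 571 [[-0.2967 -0.0897  0.2309]
 [-0.2891 -0.0062  0.2354]
 [-0.283   0.0896  0.2385]]
handle 220 [[-0.3365 -0.0752  0.2035]
 [-0.3285 -0.0464  0.2087]
 [-0.3119 -0.0148  0.2125]]
```

```bash
python3 -m jog '0 -7 -39 0 0 0 60;0 -7 -39 0 0 0 60;0 -7 -39 0 0 0 60;0 -7 -39 0 0 0 60;0 -7 -39 0 0 0 60'
python3 -m jog '0 -7 -39 0 0 0 60;0 -7 -39 0 0 0 60;0 -7 -39 0 0 0 60;0 -7 -39 0 0 0 60;0 -7 -39 0 0 0 60'
python3 -m jog '0 -7 -39 0 0 0 60;0 -7 -39 0 0 0 60;0 -7 -39 0 0 0 60;0 0 0 -7 0 0 60;0 0 0 -7 0 0 60'
python3 -m jog '10 0 0 -7 0 0 60;10 0 0 -7 0 0 60;10 0 0 -7 0 0 60;10 0 0 -7 0 0 60;10 0 0 -7 0 0 60'
python3 -m jog '0 0 0 -7 0 0 60;0 0 0 -4.2 0 0 60;0 0 0 0 0 0 60'
python3 - <<'E'
from h import *
import pickle
go([.6035,-.2853,.024],-14.5)
c=cap('wrist');cv2.imwrite('pics/w1.png',c['frame']);P=cloud(c);pickle.dump(c,open('w1.pkl','wb'))
s=env.observe();M=R.from_quat(s['tool_rot']).as_matrix()
h=P[(P[...,2]>.036)&(P[...,2]<.06)&(np.hypot(P[...,0]-.6035,P[...,1]+.285)<.06)]
print(len(h),cv2.minAreaRect((h[:,:2]*1000).astype(np.float32)) if len(h)>5 else 0,np.percentile(h[:,2],[5,50,95]),s['clock'])
E
```

```text
clock: 1.77
ee_pos: [0.3188, -0.4202, 0.2389]
tool_rot: [0.701, 0.094, -0.701, 0.094]
wrist_force: [-0.5, 0.4, 0.1]
gripper_width: 0.0604
clock: 2.18
ee_pos: [0.4978, -0.3348, 0.2388]
tool_rot: [0.701, 0.094, -0.701, 0.094]
wrist_force: [0.6, -0.3, 0.5]
gripper_width: 0.0601
clock: 2.6
ee_pos: [0.605, -0.2834, 0.2376]
tool_rot: [-0.683, -0.182, 0.684, -0.181]
wrist_force: [0.1, -1.3, 0.4]
gripper_width: 0.0602
clock: 3.02
ee_pos: [0.6035, -0.285, 0.1881]
tool_rot: [-0.598, -0.378, 0.598, -0.378]
wrist_force: [0.5, -0.7, 0.1]
gripper_width: 0.06
clock: 3.27
ee_pos: [0.6034, -0.2849, 0.1884]
tool_rot: [-0.559, -0.434, 0.559, -0.433]
wrist_force: [-0.2, -0.4, 0.2]
gripper_width: 0.0604
shift [164.4   0.2   0.4] jaw yaw -14.37 turn x 0.13497250168725827 tilt [-4.e-04  3.e-04 -1.e+00]
1344 ((600.5462646484375, -287.0665283203125), (69.4639892578125, 11.94903564453125), 75.81629180908203) [0.04459672 0.04712145 0.04838573] 3.3167
```

View pics/w1.png

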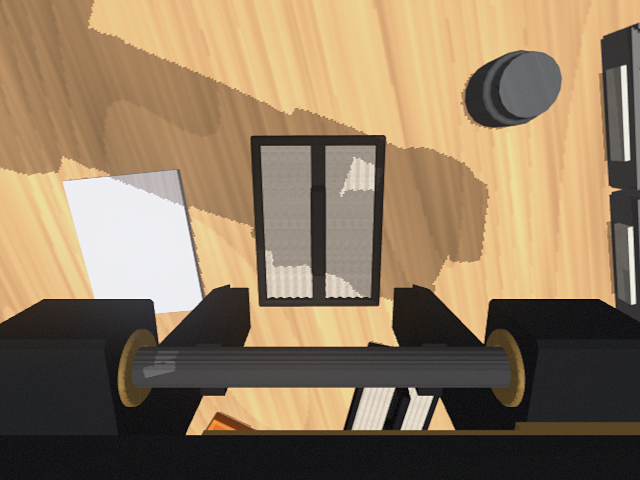

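The wrist view shows the bar at about (245,318), centred between the open fingers, with the smaller look-alike behind at the bottom (405,390). It agrees within 3 mm, so I'll descend.

```bash
python3 -m jog '40 0 1 0 0 0 60;40 0 1 0 0 0 60;35 0 0 0 0 0 60;25 0 0 0 0 0 60;15 0 0 0 0 0 60'
python3 -m jog '10 0 0 0 0 0 60;0 0 0 0 0 0 60'
python3 -m jog '0 0 0 0 0 0 0;0 0 0 0 0 0 0;0 0 0 0 0 0 0;0 0 0 0 0 0 0;0 0 0 0 0 0 0'
python3 -m jog '0 0 0 0 0 0 0;0 0 0 0 0 0 0'
```

```text
clock: 3.73
ee_pos: [0.6018, -0.2861, 0.0302]
tool_rot: [-0.559, -0.433, 0.56, -0.43]
wrist_force: [-0.6, 0.5, 0.0]
gripper_width: 0.0597
clock: 3.9
ee_pos: [0.6022, -0.2865, 0.0218]
tool_rot: [-0.559, -0.433, 0.56, -0.431]
wrist_force: [-0.2, 0.2, 0.8]
gripper_width: 0.0599
clock: 4.32
ee_pos: [0.6032, -0.2871, 0.0245]
tool_rot: [0.559, 0.432, -0.559, 0.433]
wrist_force: [-0.1, 0.0, -0.2]
gripper_width: 0.0288
clock: 4.48
ee_pos: [0.603, -0.2869, 0.0239]
tool_rot: [-0.559, -0.433, 0.559, -0.433]
wrist_force: [-1.6, 0.6, 0.6]
gripper_width: 0.0157
```

```bash
python3 -m jog '0 0 0 0 0 0 0;0 0 0 0 0 0 0;-10 0 0 0 0 0 0'
python3 -m jog '-30 0 0 0 0 0 0;-40 0 0 0 0 0 0;-40 0 0 0 0 0 0;-40 0 0 0 0 0 0;-40 0 0 0 0 0 0'
python3 -m jog '-40 0 0 0 0 0 0;-25 0 0 0 0 0 0;0 0 0 0 0 0 0'
python3 - <<'E'
from h import *
c=cap('wrist');cv2.imwrite('pics/w2.png',c['frame'])
go(e2w(-.221,0,.30),-95.7)
print(e2w(-.221,0,.3))
E
```

```text
clock: 4.73
ee_pos: [0.602, -0.2863, 0.0319]
tool_rot: [-0.559, -0.434, 0.56, -0.431]
wrist_force: [-0.1, -1.4, -1.7]
gripper_width: 0.0115
clock: 5.15
ee_pos: [0.6026, -0.2866, 0.2263]
tool_rot: [0.559, 0.433, -0.559, 0.433]
wrist_force: [0.4, -0.8, -2.4]
gripper_width: 0.0116
clock: 5.4
ee_pos: [0.6038, -0.2874, 0.2959]
tool_rot: [0.56, 0.429, -0.558, 0.437]
wrist_force: [0.5, 0.3, -1.0]
gripper_width: 0.0119
shift [  -9.1  -68.6 -327.7] jaw yaw -14.51 turn x 81.19182801942165 tilt [ 0.0046 -0.0032 -1.    ]
[0.61905034 0.04729272 0.3       ]
```

View pics/w2.png

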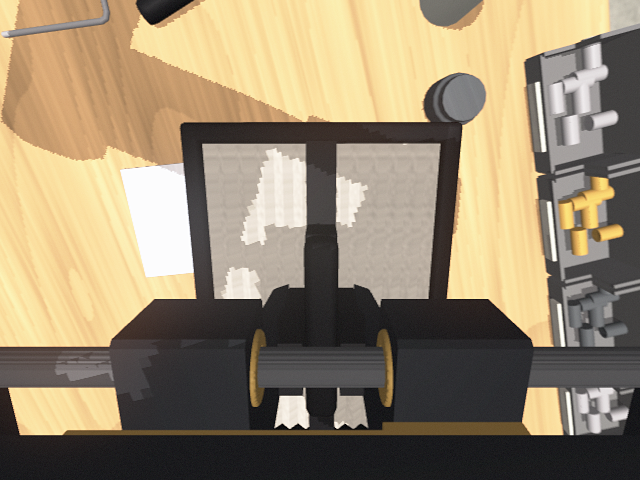

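Cassette held squarely, with the bar at (300,320). Now I'll turn it, then travel to the drawer.

```bash
python3 -m jog '-4 0 0 7 0 0 0;-4 0 0 7 0 0 0;-4 0 0 7 0 0 0;0 0 0 7 0 0 0;0 0 0 7 0 0 0'
python3 -m jog '0 0 0 7 0 0 0;0 0 0 7 0 0 0;0 0 0 7 0 0 0;0 0 0 7 0 0 0;0 0 0 7 0 0 0'
python3 -m jog '0 0 0 7 0 0 0;0 0 0 4.2 0 0 0;0 0 0 0 0 0 0'
python3 - <<'E'
from h import *
go(e2w(-.221,0,.30),-95.7)
E
```

```text
clock: 5.87
ee_pos: [0.6026, -0.2867, 0.2987]
tool_rot: [-0.664, -0.244, 0.665, -0.242]
wrist_force: [0.3, -0.4, -3.2]
gripper_width: 0.0116
clock: 6.28
ee_pos: [0.6026, -0.2867, 0.2984]
tool_rot: [-0.705, -0.033, 0.707, -0.031]
wrist_force: [-0.6, -1.3, -2.2]
gripper_width: 0.0116
clock: 6.53
ee_pos: [0.6026, -0.2867, 0.2986]
tool_rot: [-0.705, 0.035, 0.707, 0.037]
wrist_force: [0.8, -0.3, -2.7]
gripper_width: 0.011
shift [  -0.7 -333.9   17.8] jaw yaw -95.86 turn x -0.16257106315458714 tilt [-0.0029  0.0021 -1.    ]
```

```bash
python3 -m jog '0 -20 1 0 0 0 0;0 -38 2 0 0 0 0;0 -38 2 0 0 0 0;0 -38 2 0 0 0 0;0 -38 2 0 0 0 0'
python3 -m jog '0 -38 2 0 0 0 0;0 -38 2 0 0 0 0;0 -38 2 0 0 0 0;0 -30 2 0 0 0 0;0 -18 1 0 0 0 0'
python3 -m jog '0 0 0 0 0 0 0;0 0 0 0 0 0 0'
python3 - <<'E'
from h import *
import pickle
go(e2w(-.221,0,.30),-95.7)
print(w2e(env.observe()['ee_pos']))
for n in('scene','top','wrist'):
    c=cap(n);cv2.imwrite(f'pics/{n}3.png',c['frame']);pickle.dump(c,open(n+'3.pkl','wb'))
    E=w2e(cloud(c))
    # cassette top frame z~.288
    m=(E[...,2]>.275)&(E[...,2]<.305)&(E[...,0]>-.3)&(E[...,0]<-.14)&(abs(E[...,1])<.095)
    m=cv2.morphologyEx(m.astype(np.uint8),cv2.MORPH_OPEN,np.ones((3,3)))>0
    q=E[m]; 
    if len(q)>20: print(n,len(q),np.percentile(q,[1,50,99],axis=0).round(4),cv2.minAreaRect((q[:,:2]*1000).astype(np.float32)))
    m=(abs(E[...,2]-.236)<.006)&(E[...,0]<-.2)&(E[...,0]>-.34)&(abs(E[...,1])<.11)
    q=E[m];print('panel',len(q),np.percentile(q,[3,50,97],axis=0).round(4))
E
```

```text
clock: 6.95
ee_pos: [0.6105, -0.1131, 0.2993]
tool_rot: [-0.705, 0.034, 0.707, 0.035]
wrist_force: [1.4, 1.3, -1.8]
gripper_width: 0.0117
clock: 7.37
ee_pos: [0.6176, 0.0506, 0.2995]
tool_rot: [-0.706, 0.033, 0.707, 0.034]
wrist_force: [0.1, 0.4, -2.4]
gripper_width: 0.0117
clock: 7.53
ee_pos: [0.618, 0.0477, 0.2996]
tool_rot: [-0.706, 0.034, 0.707, 0.034]
wrist_force: [0.1, -1.1, -2.1]
gripper_width: 0.0114
shift [-0.4  0.3 -1.1] jaw yaw -95.52 turn x 0.18021455604127823 tilt [-0.0019 -0.     -1.    ]
[-0.22068965  0.0010956   0.29960623]
scene 2387 [[-0.2737 -0.0752  0.2784]
 [-0.2092 -0.0365  0.2903]
 [-0.1654  0.0671  0.2991]] ((-220.22695922851562, -0.7519454956054688), (110.72908782958984, 150.64845275878906), 0.16294090449810028)
panel 136 [[-0.2964 -0.0945  0.2309]
 [-0.2901 -0.0763  0.2355]
 [-0.2832 -0.0559  0.2379]]
top 742 [[-0.2761 -0.023   0.2842]
 [-0.2097  0.0383  0.2928]
 [-0.1674  0.0728  0.2992]] ((-221.17933654785156, 24.009838104248047), (110.13211822509766, 100.37226867675781), 0.3833790123462677)
panel 311 [[-0.2966 -0.0913  0.2328]
 [-0.2899  0.0434  0.2374]
 [-0.2833  0.0911  0.2411]]
wrist 46714 [[-0.276  -0.0737  0.2872]
 [-0.223  -0.041   0.2907]
 [-0.1696  0.0661  0.2952]] ((-222.59780883789062, -2.6227188110351562), (143.37179565429688, 110.45211029052734), 89.90438079833984)
panel 917 [[-0.2973 -0.0923  0.2315]
 [-0.2902 -0.0851  0.2353]
 [-0.284  -0.0774  0.2369]]
```

View pics/scene3.png

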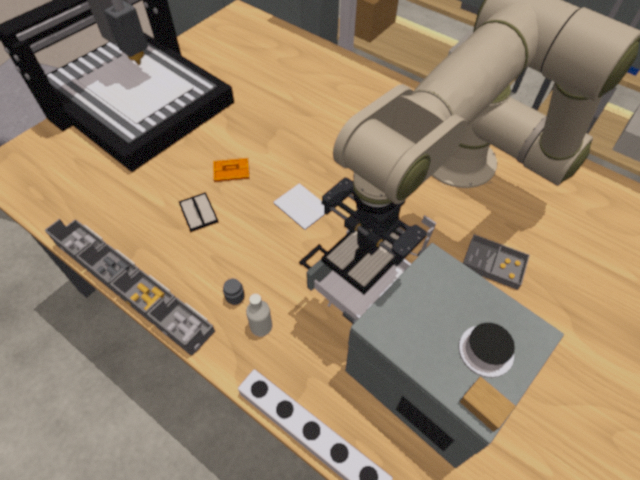

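View pics/wrist3.png

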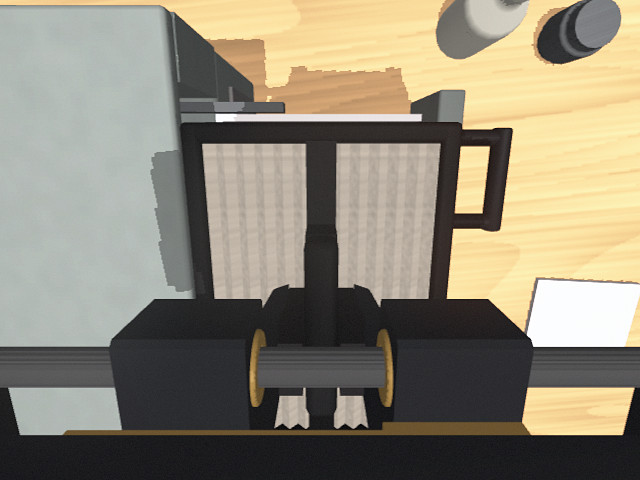

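The cassette hangs over the tray, centred to about 1 mm in all three views. I'll lower it.

```bash
python3 -m jog '25 0 0 0 0 0 0;25 0 0 0 0 0 0;20 0 0 0 0 0 0;15 0 0 0 0 0 0;10 0 0 0 0 0 0'
python3 -m jog '4 0 0 0 0 0 0;2 0 0 0 0 0 0;0 0 0 0 0 0 0'
python3 -m jog '1 0 0 0 0 0 0;1 0 0 0 0 0 0;0 0 0 0 0 0 0'
```

```text
clock: 8.1
ee_pos: [0.6178, 0.046, 0.2037]
tool_rot: [-0.705, 0.036, 0.707, 0.036]
wrist_force: [-0.1, -0.4, -1.9]
gripper_width: 0.0113
clock: 8.35
ee_pos: [0.6186, 0.0468, 0.2002]
tool_rot: [0.706, -0.035, -0.706, -0.035]
wrist_force: [1.1, 0.6, -2.2]
gripper_width: 0.0116
clock: 8.6
ee_pos: [0.6184, 0.0472, 0.1981]
tool_rot: [0.706, -0.035, -0.706, -0.035]
wrist_force: [0.2, -0.2, -1.4]
gripper_width: 0.0114
```

```bash
python3 -m jog '1 0 0 0 0 0 0;0 0 0 0 0 0 0'
python3 -m jog '1 0 0 0 0 0 0;0 0 0 0 0 0 0'
python3 -m jog '0.7 0 0 0 0 0 0;0 0 0 0 0 0 0'
```

```text
clock: 8.77
ee_pos: [0.6183, 0.0472, 0.1967]
tool_rot: [0.706, -0.035, -0.706, -0.035]
wrist_force: [-0.7, -0.1, -1.9]
gripper_width: 0.0114
clock: 8.93
ee_pos: [0.6184, 0.0472, 0.1958]
tool_rot: [0.706, -0.035, -0.706, -0.035]
wrist_force: [0.2, 0.4, -2.1]
gripper_width: 0.011
clock: 9.1
ee_pos: [0.6184, 0.0472, 0.1958]
tool_rot: [0.707, -0.035, -0.706, -0.035]
wrist_force: [-3.7, 0.4, 3.5]
gripper_width: 0.0115
```

Contact shows as an upward force. I'll open to 36 mm and rise.

```bash
python3 -m jog '0 0 0 0 0 0 36;0 0 0 0 0 0 36;0 0 0 0 0 0 36;0 0 0 0 0 0 36;0 0 0 0 0 0 36'
python3 -m jog '-5 0 0 0 0 0 36;-15 0 0 0 0 0 36;-25 0 0 0 0 0 36;-35 0 0 0 0 0 36;-25 0 0 0 0 0 36'
python3 - <<'E'
from h import *
c=cap('wrist');cv2.imwrite('pics/w4.png',c['frame'])
E=w2e(cloud(c))
m=(E[...,0]>-.28)&(E[...,0]<-.16)&(abs(E[...,1])<.08)
print(np.percentile(E[m][:,2],[2,10,30,50,70,90]))
m&=(E[...,2]>.183)&(E[...,2]<.198);print(cv2.minAreaRect((E[m][:,:2]*1000).astype(np.float32)))
m=(abs(E[...,2]-.236)<.006)&(E[...,0]<-.2)&(E[...,0]>-.34)&(abs(E[...,1])<.11)
q=E[m];print('panel',len(q),np.percentile(q,[3,50,97],axis=0).round(4))
E
```

```text
clock: 9.52
ee_pos: [0.6183, 0.0472, 0.1949]
tool_rot: [-0.706, 0.035, 0.706, 0.035]
wrist_force: [0.8, -0.4, -0.5]
gripper_width: 0.0359
clock: 9.93
ee_pos: [0.6184, 0.0472, 0.3031]
tool_rot: [0.707, -0.035, -0.705, -0.035]
wrist_force: [-0.1, 0.6, 0.8]
gripper_width: 0.0357
[0.18319105 0.18579609 0.34267004 0.38493389 0.39100684 0.40474356]
((-220.71475219726562, -1.9448928833007812), (154.80723571777344, 118.12321472167969), 89.91382598876953)
panel 5858 [[-0.2972 -0.0899  0.2316]
 [-0.2898 -0.0367  0.2353]
 [-0.2841  0.0331  0.2366]]
```

View pics/w4.png

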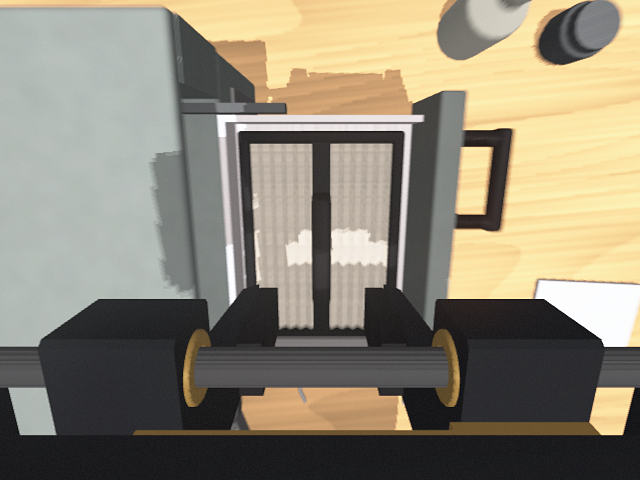

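The cassette sits flat in the tray, handle up, with frame corners at about (135,240) and (345,395). Next I'll push the drawer from in front with closed fingers, between the handle and the stud.

Run:
```python
from h import *
go(e2w(-.345,.016,.303),-95.7)
print(env.observe()['qpos'])
```

```text
shift [  4.8 123.9  16.4] jaw yaw -95.71 turn x -0.008440387507789637 tilt [ 0.01   -0.0011 -0.9999]
[-1.12387348e-01  4.97596204e-01  1.05339929e+00  2.93552687e-05
  1.58051474e+00  1.55803999e+00]
```

```bash
python3 -m jog '0 25 4 0 0 0 0;0 30 4 0 0 0 0;0 30 4 0 0 0 0;0 25 4 0 0 0 0;0 14 0 0 0 0 0'
python3 -m jog '20 0 0 0 0 0 0;30 0 0 0 0 0 0;28 0 0 0 0 0 0;15 0 0 0 0 0 0;5 0 0 0 0 0 0'
python3 -m jog '0 0 0 0 0 0 0;0 0 0 0 0 0 0;0 0 0 0 0 0 0'
python3 - <<'E'
from h import *
print(w2e(env.observe()['ee_pos']))
go(e2w(-.1675,.016,.204),-95.7)
c=cap('scene');cv2.imwrite('pics/s5.png',c['frame'][180:360,240:480].repeat(3,0).repeat(3,1))
E
```

```text
clock: 10.4
ee_pos: [0.5893, -0.0768, 0.3003]
tool_rot: [0.706, -0.036, -0.706, -0.036]
wrist_force: [0.1, 0.0, -0.7]
gripper_width: 0.0047
clock: 10.82
ee_pos: [0.5893, -0.0739, 0.1993]
tool_rot: [-0.705, 0.035, 0.708, 0.036]
wrist_force: [-1.0, 0.4, 0.1]
gripper_width: 0.0006
clock: 11.07
ee_pos: [0.5907, -0.0746, 0.2036]
tool_rot: [0.707, -0.035, -0.705, -0.035]
wrist_force: [-0.4, -0.1, 0.2]
gripper_width: 0.0007
[-0.34511358  0.01609928  0.20355719]
shift [-5.000e-01 -1.776e+02 -1.000e-01] jaw yaw -95.7 turn x -0.004126670293629786 tilt [ 2.5e-03 -8.0e-04 -1.0e+00]
```

View pics/s5.png

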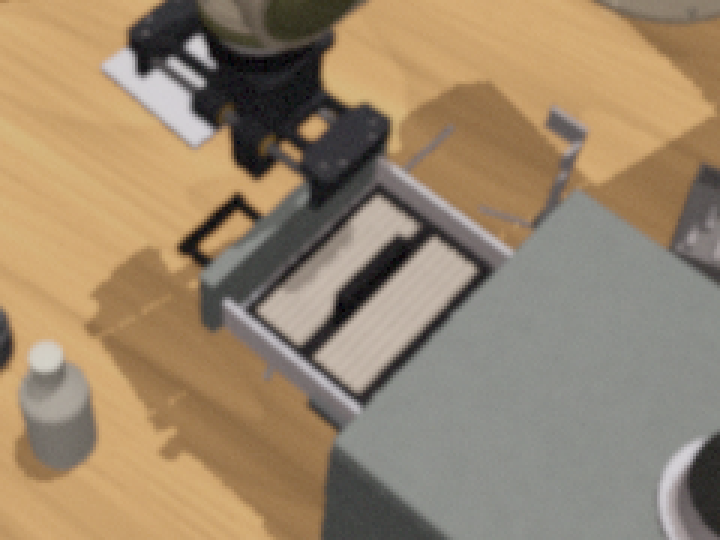

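The fingers are in front of the panel between handle and stud, clear of both. I'll push.

```bash
python3 -m jog '0 -12 0 0 0 0 0;0 -10 0 0 0 0 0;0 -8 0 0 0 0 0;0 -10 0 0 0 0 0;0 -12 0 0 0 0 0'
python3 -m jog '0 -12 0 0 0 0 0;0 -12 0 0 0 0 0;0 -12 0 0 0 0 0;0 -12 0 0 0 0 0;0 -12 0 0 0 0 0'
python3 -m jog '0 -12 0 0 0 0 0;0 -12 0 0 0 0 0;0 -10 0 0 0 0 0;0 -8 0 0 0 0 0;0 -4 0 0 0 0 0'
python3 -c "
from h import *
go(e2w(-.1675,.016,.204),-95.7)"
```

```text
clock: 11.53
ee_pos: [0.5954, -0.0221, 0.2024]
tool_rot: [0.706, -0.035, -0.706, -0.035]
wrist_force: [-0.7, -2.3, 2.8]
gripper_width: 0.0007
clock: 11.95
ee_pos: [0.6013, 0.0381, 0.2021]
tool_rot: [0.706, -0.035, -0.706, -0.035]
wrist_force: [-0.5, -2.8, 2.1]
gripper_width: 0.0006
clock: 12.37
ee_pos: [0.6057, 0.084, 0.2017]
tool_rot: [-0.706, 0.035, 0.706, 0.035]
wrist_force: [-0.4, -2.4, 0.7]
gripper_width: -0.0001
shift [ -2.3 -18.3  -0.9] jaw yaw -95.66 turn x 0.03872558920653546 tilt [-6.e-04  3.e-04 -1.e+00]
```

```bash
python3 -m jog '0 -5 0 0 0 0 0;0 -4 0 0 0 0 0;0 -3 0 0 0 0 0;0 -2 0 0 0 0 0;0 0 0 0 0 0 0'
python3 -m jog '0 -2 0 0 0 0 0;0 0 0 0 0 0 0'
python3 -m jog '0 -2 0 0 0 0 0;0 0 0 0 0 0 0'
python3 -c "
from h import *
print(w2e(env.observe()['ee_pos']))"
```

```text
clock: 12.78
ee_pos: [0.6071, 0.0969, 0.2019]
tool_rot: [-0.706, 0.035, 0.706, 0.035]
wrist_force: [-0.4, -0.2, -0.9]
gripper_width: 0.0003
clock: 12.95
ee_pos: [0.6074, 0.0987, 0.2019]
tool_rot: [-0.706, 0.035, 0.706, 0.035]
wrist_force: [-0.0, -0.3, -1.1]
gripper_width: 0.0004
clock: 13.12
ee_pos: [0.6076, 0.1007, 0.202]
tool_rot: [-0.706, 0.035, 0.706, 0.035]
wrist_force: [-0.6, -0.1, -0.4]
gripper_width: 0.0005
[-0.168976    0.01671883  0.20195659]
```

```bash
python3 -m jog '0 -2 0 0 0 0 0;0 0 0 0 0 0 0'
python3 -m jog '0 -2 0 0 0 0 0;0 0 0 0 0 0 0'
python3 -c "
from h import *
c=cap('top');cv2.imwrite('pics/t6.png',c['frame'][110:290,100:340].repeat(3,0).repeat(3,1));E=w2e(cloud(c))
m=(E[...,2]>.19)&(E[...,2]<.245)&(abs(E[...,1])<.1)&(E[...,0]<-.1);
q=E[m];print(len(q),np.percentile(q[:,0],[1,10,50,90,99]))"
```

```text
clock: 13.28
ee_pos: [0.6077, 0.1018, 0.202]
tool_rot: [-0.706, 0.036, 0.706, 0.035]
wrist_force: [-1.9, -6.1, 0.4]
gripper_width: 0.0004
clock: 13.45
ee_pos: [0.6077, 0.1018, 0.202]
tool_rot: [-0.706, 0.038, 0.707, 0.034]
wrist_force: [-5.2, -16.3, 0.7]
gripper_width: -0.0001
102 [-0.1641238  -0.16126972 -0.15030283 -0.14879257 -0.14774722]
```

View pics/t6.png

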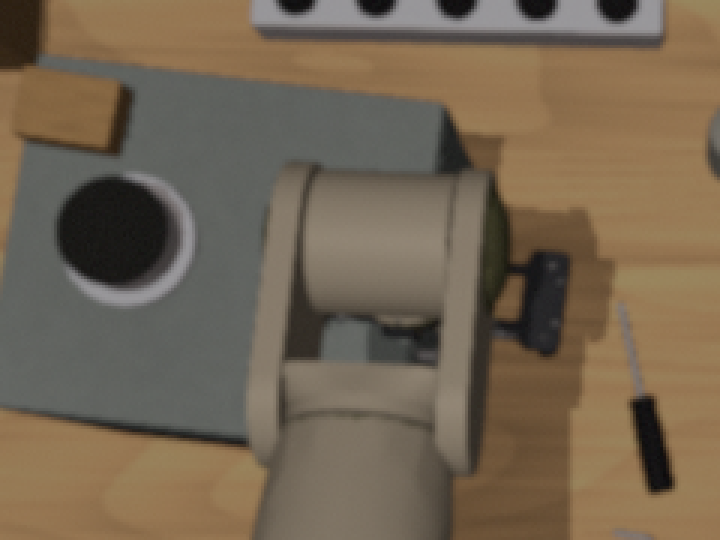

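Firm stop: the force rose to 17 N at the fingertip position predicted for flush. I'll back off, rise and move round to the latch.

```bash
python3 -m jog '0 10 0 0 0 0 0;0 20 0 0 0 0 0;-10 30 0 0 0 0 0;-30 20 0 0 0 0 0;-40 0 0 0 0 0 0'
python3 -m jog '-40 0 0 0 0 0 0;-30 0 0 0 0 0 0;0 0 0 0 0 0 0;0 0 0 0 0 0 0'
python3 - <<'E'
from h import *
print(w2e(env.observe()['ee_pos']))
go(e2w(-.18,.175,.345),-95.7)
for n in('scene','wrist','top'):
    c=cap(n);cv2.imwrite(f'pics/{n}7.png',c['frame']);E=w2e(cloud(c))
    m=(abs(E[...,2]-.20)<.03)&(E[...,0]<-.145)&(E[...,0]>-.2)&(abs(E[...,1])<.095);q=E[m]
    print(n,'front',len(q),np.percentile(q,[5,30,50,70],axis=0).round(4)[:,0] if len(q) else 0)
    m=(E[...,0]<-.163)&(E[...,0]>-.19)&(E[...,1]>.09)&(E[...,1]<.2)&(E[...,2]>.25)&(E[...,2]<.34);q=E[m]
    if len(q)>5:print('tab',len(q),np.percentile(q,[2,50,98],axis=0).round(4))
E
```

```text
clock: 13.92
ee_pos: [0.5989, 0.0218, 0.2805]
tool_rot: [-0.704, 0.036, 0.708, 0.037]
wrist_force: [0.3, 0.1, 1.0]
gripper_width: 0.0006
clock: 14.25
ee_pos: [0.6003, 0.0249, 0.3533]
tool_rot: [0.707, -0.035, -0.705, -0.035]
wrist_force: [0.9, -0.2, 0.2]
gripper_width: 0.0008
[-0.24510137  0.01641446  0.35331719]
shift [  7.8 -65.1 158.6] jaw yaw -95.7 turn x -0.003944210446263696 tilt [ 0.0033  0.     -1.    ]
scene front 290 [-0.1904 -0.1853 -0.1815 -0.1742]
tab 80 [[-0.1838  0.1276  0.2893]
 [-0.174   0.1298  0.2995]
 [-0.1634  0.1341  0.3089]]
wrist front 7441 [-0.1902 -0.1617 -0.1517 -0.1515]
top front 127 [-0.163  -0.1507 -0.1504 -0.1501]
```

View pics/scene7.png

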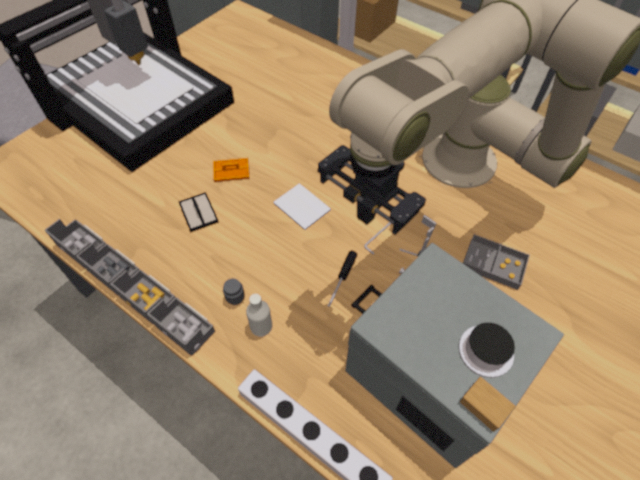

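View pics/wrist7.png

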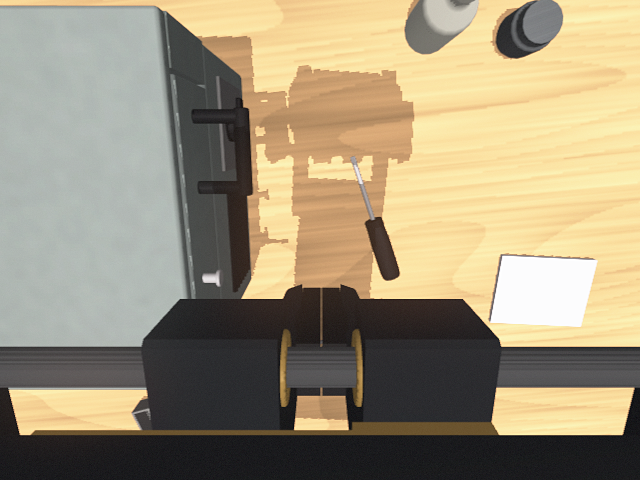

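The drawer is flush: the handle stands 35 mm ahead of the face plane, and the tab is at about (222,428) in the scene view. Moving to the outer side of the tab.

```bash
python3 -m jog '0 -13 31 0 0 0 0;0 -13 32 0 0 0 0;0 -13 32 0 0 0 0;0 -13 32 0 0 0 0;0 -13 32 0 0 0 0'
python3 -m jog '20 0 0 0 0 0 0;25 0 0 0 0 0 0;20 0 0 0 0 0 0;0 0 0 0 0 0 0;0 0 0 0 0 0 0'
python3 - <<'E'
from h import *
print(w2e(env.observe()['ee_pos']));go(e2w(-.18,.150,.288),-95.7)
print(env.observe()['qpos'].round(2))
c=cap('scene');cv2.imwrite('pics/s8.png',c['frame'][150:300,330:530].repeat(4,0).repeat(4,1))
E
```

```text
clock: 14.82
ee_pos: [0.4463, 0.1061, 0.3506]
tool_rot: [-0.705, 0.035, 0.707, 0.035]
wrist_force: [0.0, 1.0, 0.4]
gripper_width: 0.0004
clock: 15.23
ee_pos: [0.4479, 0.1055, 0.2864]
tool_rot: [-0.705, 0.035, 0.707, 0.035]
wrist_force: [1.0, -0.0, 1.5]
gripper_width: 0.0005
[-0.18012184  0.17610597  0.28637561]
shift [ -1.7  -0.1 -26.1] jaw yaw -95.71 turn x -0.01294171236463626 tilt [-2.6e-03  2.0e-04 -1.0e+00]
[-0.02  0.14  1.59  0.    1.41  1.65]
```

View pics/s8.png

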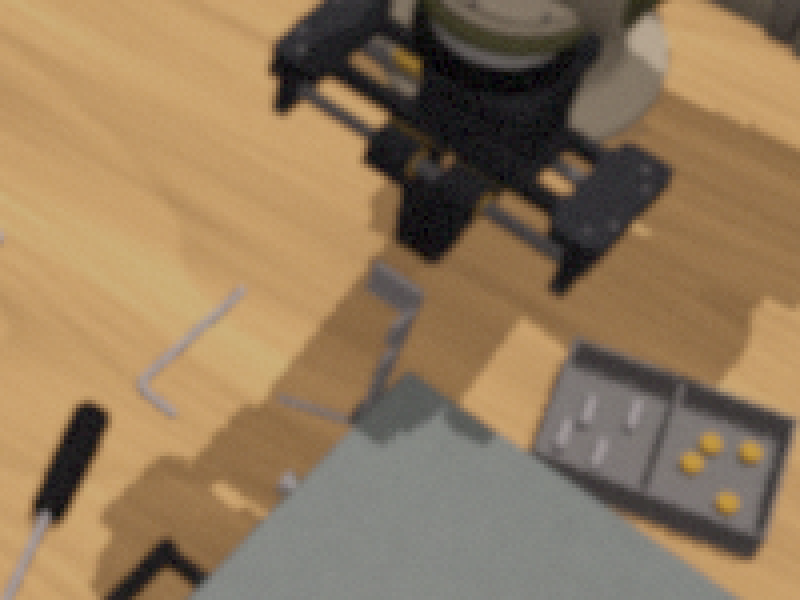

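```bash
python3 -m jog '0 0 -12 0 0 0 0;-1 0 -12 0 0 0 0;-1 0 -11 0 0 0 0;-2 0 -12 0 0 0 0;-2 0 -12 0 0 0 0'
python3 -m jog '-1 0 -13 0 0 0 0;4 0 -13 0 0 0 0;6 0 -14 0 0 0 0;0 0 0 0 0 0 0'
python3 - <<'E'
from h import *
print(w2e(env.observe()['ee_pos']));go(e2w(-.18,.077,.283),-95.7)
c=cap('scene');cv2.imwrite('pics/s9.png',c['frame'][150:300,330:530].repeat(4,0).repeat(4,1))
E
```

```text
clock: 15.7
ee_pos: [0.5078, 0.0995, 0.2942]
tool_rot: [0.707, -0.035, -0.706, -0.035]
wrist_force: [-1.3, 1.0, 0.3]
gripper_width: 0.0006
clock: 16.03
ee_pos: [0.5482, 0.0951, 0.2836]
tool_rot: [-0.706, 0.035, 0.706, 0.035]
wrist_force: [0.3, -0.4, -1.0]
gripper_width: 0.0004
[-0.18045117  0.07524827  0.28363119]
shift [ 0.6 -0.4  1.8] jaw yaw -95.75 turn x -0.05301492606440661 tilt [-2.e-04  0.e+00 -1.e+00]
```

View pics/s9.png

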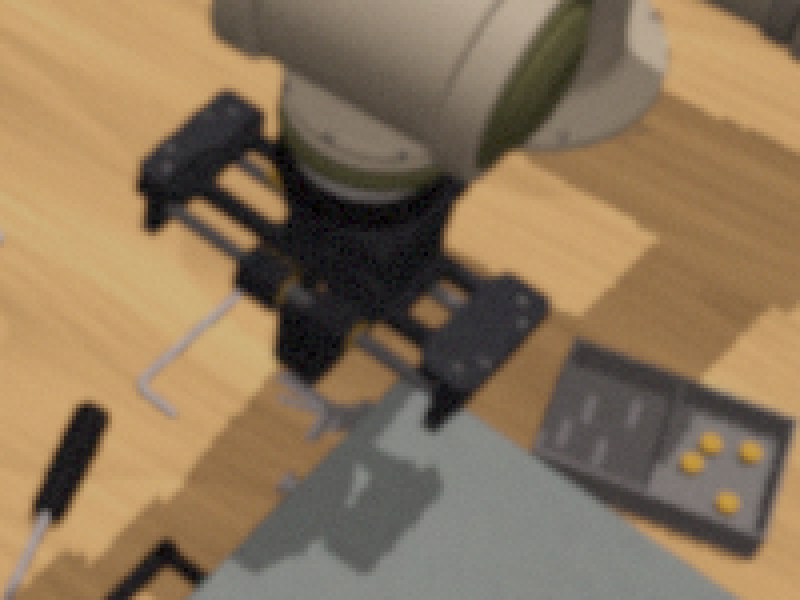

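The hook is swinging down ahead of the finger, with the tab at about (300,385) in the crop. Continuing along the arc.

```bash
python3 -m jog '10 0 -11 0 0 0 0;10 0 -11 0 0 0 0;9 0 -7 0 0 0 0;9 0 -7 0 0 0 0;0 0 0 0 0 0 0'
python3 -m jog '7 0 -4 0 0 0 0;6 0 -3 0 0 0 0;3 0 -1 0 0 0 0;0 0 0 0 0 0 0'
python3 - <<'E'
from h import *
print(w2e(env.observe()['ee_pos']))
E
```

```text
clock: 16.5
ee_pos: [0.5826, 0.0919, 0.2444]
tool_rot: [-0.705, 0.035, 0.707, 0.035]
wrist_force: [-0.9, 0.5, -1.3]
gripper_width: 0.0004
clock: 16.83
ee_pos: [0.5904, 0.0912, 0.2293]
tool_rot: [-0.706, 0.035, 0.707, 0.035]
wrist_force: [0.0, -0.2, -0.0]
gripper_width: 0.0003
[-0.18015317  0.03286159  0.22931694]
```

```bash
python3 -m jog '2 0 -1 0 0 0 0;0 0 0 0 0 0 0'
python3 -m jog '1.5 0 0 0 0 0 0;0 0 0 0 0 0 0'
python3 -m jog '1.5 0 0 0 0 0 0;0 0 0 0 0 0 0'
```

```text
clock: 17.0
ee_pos: [0.5916, 0.0911, 0.228]
tool_rot: [0.706, -0.035, -0.706, -0.035]
wrist_force: [-0.4, 0.7, -0.9]
gripper_width: 0.0006
clock: 17.17
ee_pos: [0.5915, 0.0911, 0.2265]
tool_rot: [0.706, -0.035, -0.706, -0.035]
wrist_force: [-0.4, -0.3, 0.2]
gripper_width: 0.0004
clock: 17.33
ee_pos: [0.5917, 0.0911, 0.2258]
tool_rot: [0.707, -0.035, -0.706, -0.035]
wrist_force: [-0.6, 0.2, 3.8]
gripper_width: 0.0004
```

```bash
python3 -m jog '1.5 0 0 0 0 0 0;0 0 0 0 0 0 0'
python3 -m jog '0.5 0 0 0 0 0 0;0 0 0 0 0 0 0'
```

```text
clock: 17.5
ee_pos: [0.5917, 0.0911, 0.2254]
tool_rot: [0.707, -0.035, -0.705, -0.035]
wrist_force: [-4.2, 0.4, 10.2]
gripper_width: 0.0005
clock: 17.67
ee_pos: [0.5918, 0.0911, 0.2253]
tool_rot: [0.707, -0.035, -0.705, -0.035]
wrist_force: [-4.0, -0.9, 12.4]
gripper_width: 0.0006
```

Firm stop at 225.3 mm (closed is 225.5) with 12 N. I'll lift straight off and check.

```bash
python3 -m jog '-8 0 0 0 0 0 0;-20 0 0 0 0 0 0;-30 20 0 0 0 0 0;-30 38 0 0 0 0 0;0 38 0 0 0 0 0'
python3 -m jog '0 30 0 0 0 0 0;0 0 0 0 0 0 0;0 0 0 0 0 0 0'
python3 - <<'E'
from h import *
for n in('scene','wrist','top'):
    c=cap(n);cv2.imwrite(f'pics/{n}10.png',c['frame']);E=w2e(cloud(c))
    m=(E[...,0]<-.164)&(E[...,0]>-.19)&(E[...,1]>.015)&(E[...,1]<.043)&(E[...,2]>.215)&(E[...,2]<.34);q=E[m]
    if len(q)>5:print(n,'tab',len(q),np.percentile(q,[2,50,98],axis=0).round(4))
    m=(E[...,0]<-.145)&(E[...,0]>-.2)&(abs(E[...,1])<.095)&(E[...,2]>.17)&(E[...,2]<.23);q=E[m]
    if len(q)>5:print('front',len(q),np.percentile(q[:,0],[5,30,50,70,95]).round(4))
    if n=='wrist':cv2.imwrite('pics/w10.png',c['frame'][60:420,100:480].repeat(1,0))
    else: cv2.imwrite(f'pics/{n}10c.png',cv2.resize(c['frame'][150:350,220:440] if n=='scene' else c['frame'][120:300,200:350],None,fx=3,fy=3))
print(env.observe()['clock'],env.observe()['wrist_force'])
E
```

```text
clock: 18.08
ee_pos: [0.5834, 0.0008, 0.3124]
tool_rot: [0.709, -0.035, -0.703, -0.034]
wrist_force: [1.7, 0.3, 0.2]
gripper_width: 0.0003
clock: 18.33
ee_pos: [0.5794, -0.0301, 0.3068]
tool_rot: [-0.706, 0.036, 0.706, 0.036]
wrist_force: [0.2, 0.3, 0.3]
gripper_width: 0.0005
scene tab 93 [[-0.1844  0.0199  0.2205]
 [-0.1744  0.0296  0.2249]
 [-0.1644  0.0397  0.2276]]
front 446 [-0.1893 -0.1827 -0.177  -0.1676 -0.1577]
wrist tab 1135 [[-0.1857  0.0208  0.2228]
 [-0.1755  0.0301  0.225 ]
 [-0.1645  0.04    0.2263]]
front 18696 [-0.1899 -0.1594 -0.1519 -0.1516 -0.151 ]
top tab 40 [[-0.1735  0.0194  0.222 ]
 [-0.168   0.0274  0.2268]
 [-0.1641  0.0385  0.2302]]
front 542 [-0.1713 -0.1582 -0.1511 -0.1503 -0.1497]
18.4833 [ 1.07850439 -0.00517809  0.87045882]
```

View pics/scene10.png

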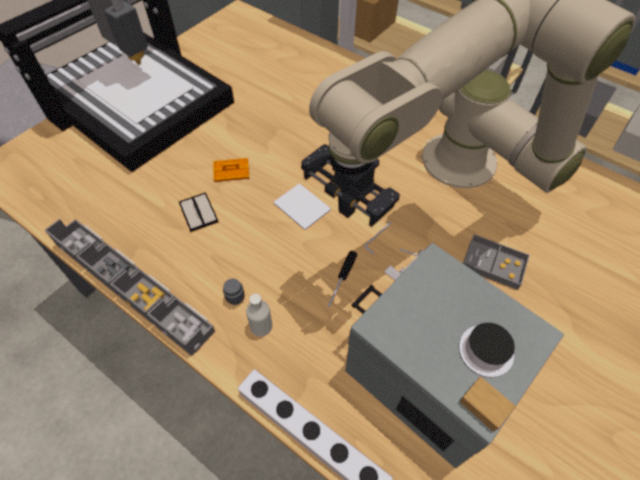

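View pics/wrist10.png

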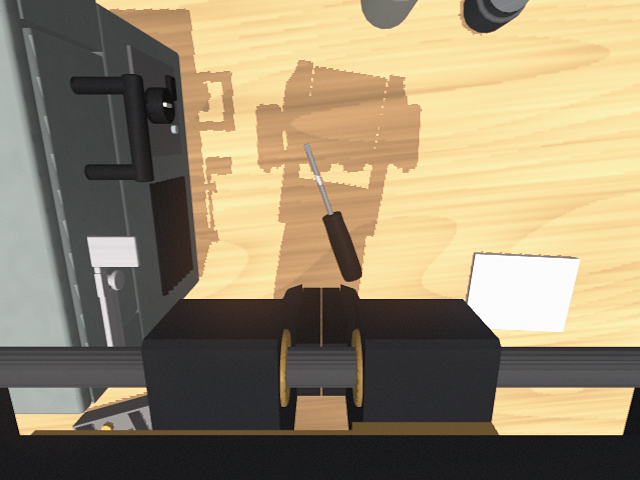

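View pics/top10.png

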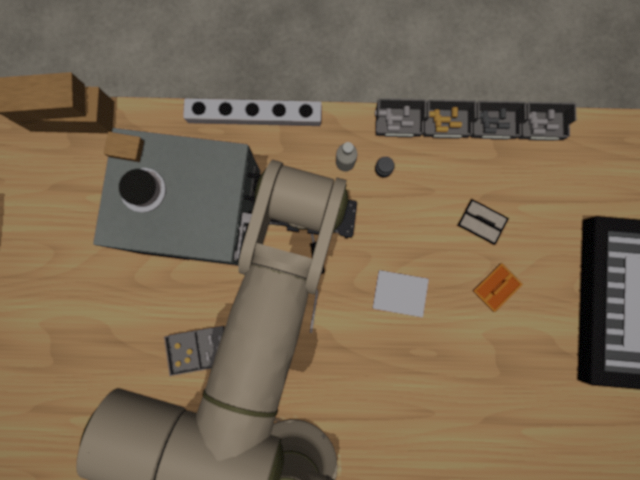

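The wrist view shows the hook level over the stud at (280,115), with the tab at (252,112), its outer face 225 mm up. The drawer front is flush and nothing else has moved. Handing in.

```bash
python3 -c "
from bench import env
print(env.hand_in())"
```

```text
the job is handed in; nothing more can be done
None
```

The job is done and handed in at about 18.5 s of the 67 s allowed.

- **Cassette:** I picked up the larger white cassette by its bridge handle and left the smaller white one and the orange one alone. I set it down flat in the tray, handle up, and saw the contact as a small upward force before letting go. A wrist picture then showed it lying level inside the tray.
- **Drawer:** I pushed it until it met a firm stop at about 17 N. The last depth data put the drawer front 0–2 mm from where I had placed the cabinet face, which is within camera accuracy.
- **Latch:** I swung the hook down until it met its firm stop at about 12 N, with the fingertip at 225.3 mm (closed is 225.5). Afterwards the tab measured about 225 mm high at y = +29 to +30 mm. The wrist picture shows the hook level over the stud.
- **Other things:** The arm is clear and touching nothing. The other things look unmoved in the last pictures; I did not measure them. The two hex keys were partly hidden by the arm in the top view, but the arm never went down near them.

No check failed. The cameras differed from each other by 2–3 mm at most.

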